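Tip the walnuts into the caddy and hold it clear of the tray

ROBOT

A 6-joint arm with a two-finger parallel gripper is mounted at the origin on the work surface. World frame = base frame: x ahead of the robot, y to its left, z up, the work surface at z = 0. Lengths are in m, angles in rad, forces in N, time in s.
With the tool pointing down it reaches from about 0.35 to 0.875 m from the base axis. Payload 4.2 kg.
Tool frame: the origin (TCP) lies at the very end of the fingers, on their centre line; the grasp point (between the pads) lies 19 mm behind it; y points along the fingers, x is the direction in which the jaws open and shut, and the axes are right-handed (so a half turn about y gives the same grasp; the last joint's range is limited). The gripper opens to 85 mm and grips with 20 to 120 N. Pads are 22 mm wide; open, the fingers measure 114 mm over their backs; the gripper's body (76 mm by 85 mm) begins 54 mm behind the grasp point. The pads swing forward as they close: fully open they stand 13 mm farther back than shut.
Start: joints at [1.602, 0.385, 0.008, 0, -1.194, -0.259], TCP at [0.141, 0.609, 0.231] pointing down, gripper open.
Joint ranges: [-3.14, 3.14], [-1.21, 2.06], [-1.07, 1.41], [-3.16, 2.05], [-2.99, -0.16], [-3.1, 3.1]. Speed limits (rad/s): [2.79, 2.79, 3.14, 3.14, 3.14, 3.14].

INTERFACE

Orientations are given as a rotation vector (axis times angle).
In Python, from cell import get_obs, get_image, calibration, sign_off gives the robot as it stands. The module is installed in compiled form; this text tells all that it offers.
- The arm moves only by the tool jog_arm, never from a script. Its argument "increments" is a list of rows, each a list of 3 entries, a list of its own where there are three numbers: the shift along the tool's x, y, z in mm, then the turn, a rotation vector about the tool's x, y, z in rad, then the opening, from 0 (shut) to 1 (fully open). In form: [[[tx, ty, tz], [wx, wy, wz], claw], ...]. A call has 1 to 12 rows; each row is the pose to reach, as a shift and turn from the pose measured when the call began, along the tool's axes at that moment; what a row does not reach only later rows make up. A row lasts 1/12 s, in which the tool goes at most 41.7 mm and 7.16 degrees, less where a joint would pass 70% of its speed; a pose out of reach is approached as far as the arm can. A call with a gripper value outside its range is refused whole. The fingers move at their own pace and stop on an object; "force" is the grip in N (left out, the last holds). Time passes only in rows, so rows that repeat a pose let the fingers close. It gives the time, the measured TCP pose, the force and the opening at its end, in the units of the state.
- get_obs(): the state, without advancing time (a new reading comes with each control period).
- get_image(name): name is "scene" or "top"; returns (picture, depth): 480x640x3 uint8, blue, green, red; 480x640 float32, m along the optical axis (not along the pixel's ray), 0 where there is no reading.
- calibration(name): a dict with "camera_matrix" (3x3 intrinsics, pixels), "cam_to_world" (4x4, takes a point from camera to world coordinates). Camera axes: x right, y up, looking along -z (the intrinsics and any distortion apply to the point x, -y, -z); pixel columns grow to the right and rows downward; lengths in m; the calibration is good to about 2 mm. A picture is of the moment at which its call begins. calibration takes no time and is no camera call.
- sign_off(): hands the job in, once; it reports no verdict.
The state is a dict: "clock": time; "q": joint angles; "qd": joint speeds; "tau": joint torques, N m; "ee_pos": TCP position; "eef_rot": TCP orientation; "force": force on the tool from outside, world axes, zero at the start; "torque": the same for the moment, N m; "width": finger opening in m.
Only numpy, scipy, OpenCV 4.12 (cv2) and the standard library are available. Lean on these libraries where they do the work, as an engineer would, in place of code of your own. Each camera call takes 0.05 s, during which the arm holds its last target. There are 200 camera calls.

TASK

Pick up the scoop by its handle, tip all five walnuts out of it into the round caddy standing on the baking tray, and stand the empty scoop upright on the table top again, off the tray. Then lift the caddy by its centre post about 10 cm straight up off the tray and keep it there, level and still, with the walnuts in it, so that I can slide the tray out from under it: finish while holding it in the air. Do not knock over or shove the two cardboard pots, the glue jar or the scissors.

Things in the scene. Friction and masses are not known exactly. Their poses are not given: they have to be found in the camera images.
- scoop_handle (a point): Scoop: steel cup 80 mm high, 62 mm across at the foot, 78 mm at the rim, wall 3 mm, 0.12 kg, with a level round wooden handle 12 mm thick. This point: on the handle axis where to grip, 68 mm above the underside. z up out of the mouth; x along the handle to the cup, whose axis is 95 mm away along +x. The handle ends 50 mm from here along -x. Stands on the table, walnuts in it.
- caddy_post (a point): Caddy: round flat metal dish 160 mm across, wall 42 mm high and 4 mm thick, floor 4 mm thick, about 0.35 kg, loose on the tray, with an upright round wooden post 16 mm thick in the middle to carry it by; post top 130 mm above the underside. This point: on the post axis, 112 mm above the underside, 18 mm below the post top. z is up.
- tray_mid (a point): Baking tray: dark flat steel tray, 300 mm (its x) by 360 mm (its y), floor 4 mm thick, edge 14 mm high, fixed to the table. This point is the middle of its floor's upper face, 4 mm above the table.
- walnut1_mid (a point): a whole walnut, a ball 26 mm across, 11 g; this point is its centre. The five walnuts are alike and start heaped in the scoop.
- walnut2_mid (a point): a whole walnut, a ball 26 mm across, 11 g; this point is its centre. The five walnuts are alike and start heaped in the scoop.
- walnut3_mid (a point): a whole walnut, a ball 26 mm across, 11 g; this point is its centre. The five walnuts are alike and start heaped in the scoop.
- walnut4_mid (a point): a whole walnut, a ball 26 mm across, 11 g; this point is its centre. The five walnuts are alike and start heaped in the scoop.
- walnut5_mid (a point): a whole walnut, a ball 26 mm across, 11 g; this point is its centre. The five walnuts are alike and start heaped in the scoop.
- pot1: Bystander on the tray: open cardboard pot cut from a tube, 42 mm across, 50 mm high; origin at the centre of its underside.
- pot2: Bystander on the tray: a second, like cardboard pot, 42 mm across, 50 mm high; origin at the centre of its underside.
- jar: Bystander on the table: closed glue jar with a lid, 60 mm across, 85 mm high; origin at the centre of its underside.
- scissors: Bystander lying on the table: scissors, 155 mm long (x) by 50 mm, 9 mm high; origin at the pivot, on the underside.
Mind the look-alikes: they are no part of the job. Of the things that look like the part that bears scoop_handle, the middle-sized one is meant.

How it is judged:
By the outcome, as a careful person would: the job done as asked, in the order asked, and still so for the second after the job is handed in, while the arm keeps its last pose, push and grip.
It also fails if it takes over 72 s, if anything falls off the work surface, if the arm or the gripper's body presses on something with over 40 N, if the wrist force passes 120 N, or if a joint passes its speed limit or range.

## Working session

There is one attempt and no reset: what is moved stays moved. The work goes in short steps, Python scripts to look and compute and a tool call to move; the robot and the scene stay as the last step left them, time stands still between calls to the robot, and variables do not carry over. Pictures are saved under pics/ and viewed, about 8 in all and at most 12, crops included, and the job is handed in when it is done.

Besides the shell and the picture viewer there is one more tool, called after "Request:" by a JSON object that holds its "method" and its "body". jog_arm: Moves the arm, as the interface text tells. Its arguments: {"type":"object","properties":{"increments":{"type":"array","items":{"type":"array"}},"force":{"type":"number"}},"required":["increments"]}

```bash
mkdir -p pics; cat > h.py <<'E'
import numpy as np, cv2
from cell import get_obs, get_image, calibration, sign_off
from scipy.spatial.transform import Rotation as R
def cloud(name,d):
    c=calibration(name);K=c["camera_matrix"];T=c["cam_to_world"]
    v,u=np.mgrid[:480,:640]
    p=np.stack([(u-K[0,2])/K[0,0]*d,-(v-K[1,2])/K[1,1]*d,-d,np.ones_like(d)],-1)
    return (p@np.array(T).T)[...,:3]
def pix(name,P):
    c=calibration(name);K=c["camera_matrix"];T=np.linalg.inv(c["cam_to_world"])
    p=T[:3,:3]@np.array(P)+T[:3,3]
    return K[0,0]*p[0]/-p[2]+K[0,2],K[1,1]*-p[1]/-p[2]+K[1,2]
def snap(name,f=None):
    im,d=get_image(name); 
    if f: cv2.imwrite("pics/"+f,im)
    return im,d,cloud(name,d)
E
python3 - <<'E'
from h import *
for n in("scene","top"):
    im,d,P=snap(n,n+"0.png"); np.savez(n+"0.npz",im=im,d=d,P=P); print(n,{k:np.round(v,3).tolist() for k,v in calibration(n).items()})
print(get_obs())
E
```

```text
scene {'camera_matrix': [[585.249, 0.0, 305.327], [0.0, 585.249, 241.907], [0.0, 0.0, 1.0]], 'cam_to_world': [[0.573, -0.686, 0.448, 1.169], [0.82, 0.485, -0.305, -0.482], [-0.008, 0.542, 0.84, 1.363], [0.0, 0.0, 0.0, 1.0]]}
top {'camera_matrix': [[614.421, 0.0, 326.659], [0.0, 614.421, 242.638], [0.0, 0.0, 1.0]], 'cam_to_world': [[0.011, 0.999, -0.043, 0.421], [-1.0, 0.011, -0.005, -0.025], [-0.004, 0.043, 0.999, 1.352], [0.0, 0.0, 0.0, 1.0]]}
{'clock': 0.1, 'q': array([ 1.60162335e+00,  3.85438727e-01,  6.77129419e-03, -4.07251316e-04,
       -1.19404034e+00, -2.58575278e-01]), 'qd': array([ 0.00027172, -0.00243952,  0.00420648,  0.00150103,  0.00122604,
        0.00081898]), 'tau': array([-8.02963514e-04, -3.93320060e+01,  1.88930190e+01,  4.19797540e+00,
       -2.56967236e-03,  6.50203432e-06]), 'ee_pos': array([0.14100378, 0.6083439 , 0.23036327]), 'eef_rot': array([-1.09418267,  1.37425104, -1.37654553]), 'force': array([-0.40211142,  0.63078175, -0.91631533]), 'torque': array([-0.01383031,  0.01900605, -0.04801916]), 'width': 0.08497336306336055}
```

View pics/scene0.png

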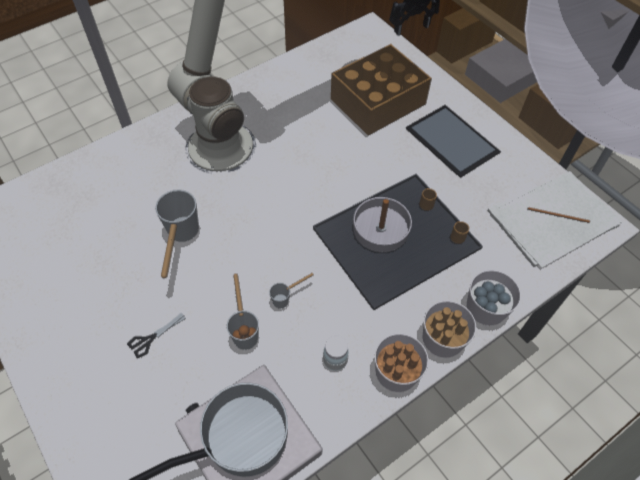

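View pics/top0.png

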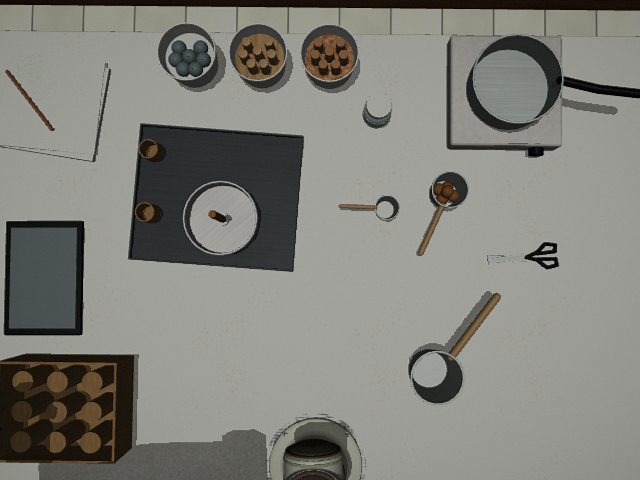

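The top view shows three scoop-like things: a big saucepan at (435,375), the middle one holding the walnuts at (448,190), and a small one at (385,208). I choose the middle one. The caddy is at (221,217), the pots at (150,149) and (147,212), the jar at (377,108) and the scissors at (530,257).

```bash
python3 - <<'E'
from h import *
def circ(p): # algebraic circle fit
    A=np.c_[2*p,np.ones(len(p))];s=np.linalg.lstsq(A,(p**2).sum(1),rcond=None)[0];return s[:2],np.sqrt(s[2]+s[0]**2+s[1]**2)
D={n:np.load(n+"0.npz") for n in("top","scene")}
cr=D["top"]["im"][150:270,330:490];cv2.imwrite("pics/crop1.png",cv2.resize(cr,None,fx=4,fy=4,interpolation=cv2.INTER_CUBIC))
for n in D:
    P=D[n]["P"];im=D[n]["im"].astype(int)
    X,Y,Z=P[...,0],P[...,1],P[...,2]
    wood=(im[...,2]-im[...,0]>30)
    box=(X>.35)&(X<.65)&(Y<-.17)&(Y>-.36)
    t=(Z<.01)&(Z>-.01);print(n,"table z",np.median(Z[t&box]))
    h=wood&box&(Z>.055)&(Z<.09)
    k,lab,st,ce=cv2.connectedComponentsWithStats(h.astype(np.uint8))
    for i in range(1,k):
        if st[i,4]>15:
            q=P[lab==i]; print("wood",ce[i].round(),st[i,4],q.min(0).round(3),q.max(0).round(3))
    # rim of scoop
    r=box&~wood&(Z>.074)&(Z<.09); q=P[r]; 
    if len(q): print("rim",len(q),q.mean(0).round(3),[np.round(x,4) for x in circ(q[:,:2])])
    b=(X>.3)&(X<.7)&(Y>.08)&(Y<.36)
    r=b&(Z>.043)&(Z<.05)&~wood
    q=P[r]; o=np.median(q,0); q=q[np.linalg.norm(q-o,axis=1)<.13]
    print("caddyrim",len(q),[np.round(x,4) for x in circ(q[:,:2])])
    r=b&(Z>.085)&(Z<.15); q=P[r]; print("post",len(q),q.min(0).round(3),q.max(0).round(3),q.mean(0).round(3))
    tr=b&(Z>.125)&(Z<.14);q=P[tr];print("posttop",len(q),q.mean(0).round(4) if len(q) else 0)
    r=(X>.3)&(X<.75)&(Y>.05)&(Y<.46)&(im.sum(-1)<170)&(Z<.03)&(Z>-.005)
    q=P[r][:,:2].astype(np.float32); print("tray",cv2.minAreaRect(q))
    r=(X>.35)&(X<.75)&(Y>.25)&(Y<.47)&(Z>.045)&(Z<.062)
    k,lab,st,ce=cv2.connectedComponentsWithStats(r.astype(np.uint8))
    for i in range(1,k):
        if st[i,4]>15: print("pot",P[lab==i].mean(0).round(3),st[i,4])
    r=(X>.6)&(X<.8)&(Y>-.25)&(Y<-.08)&(Z>.07); q=P[r];print("jar",len(q),q.mean(0).round(3),q.max(0).round(3))
E
```

```text
top table z 0.0006175938407906312
wood [448. 191.] 89 [ 0.581 -0.284  0.055] [ 0.6   -0.26   0.067]
wood [431. 230.] 273 [ 0.455 -0.261  0.066] [ 0.556 -0.209  0.081]
rim 220 [ 0.59  -0.275  0.08 ] [array([ 0.5832, -0.2685]), np.float64(0.0397)]
caddyrim 387 [array([0.5294, 0.2209]), np.float64(0.0797)]
post 84 [0.522 0.202 0.085] [0.537 0.219 0.139] [0.528 0.208 0.124]
posttop 53 [0.5293 0.2102 0.1334]
tray ((0.5774767398834229, 0.2265687882900238), (0.36069974303245544, 0.29952797293663025), 86.2431411743164)
pot [0.675 0.365 0.052] 132
pot [0.579 0.269 0.048] 34
pot [0.539 0.369 0.053] 124
pot [0.547 0.285 0.048] 21
pot [0.513 0.286 0.047] 25
pot [0.474 0.264 0.048] 20
jar 546 [ 0.758 -0.127  0.085] [ 0.791 -0.097  0.092]
scene table z 0.00038384769000476826
wood [238. 292.] 134 [ 0.456 -0.259  0.067] [ 0.552 -0.211  0.081]
wood [243. 329.] 54 [ 0.582 -0.286  0.055] [ 0.603 -0.263  0.068]
rim 192 [ 0.583 -0.271  0.079] [array([ 0.5685, -0.2625]), np.float64(0.0466)]
caddyrim 250 [array([0.531 , 0.2166]), np.float64(0.0786)]
post 83 [0.522 0.2   0.085] [0.539 0.218 0.143] [0.532 0.207 0.116]
posttop 32 [0.5306 0.2083 0.1318]
tray ((0.577012300491333, 0.22510427236557007), (0.3603283762931824, 0.303420752286911), 86.33479309082031)
pot [0.539 0.37  0.052] 94
pot [0.675 0.364 0.052] 98
jar 429 [ 0.761 -0.13   0.084] [ 0.792 -0.097  0.093]
```

View pics/crop1.png

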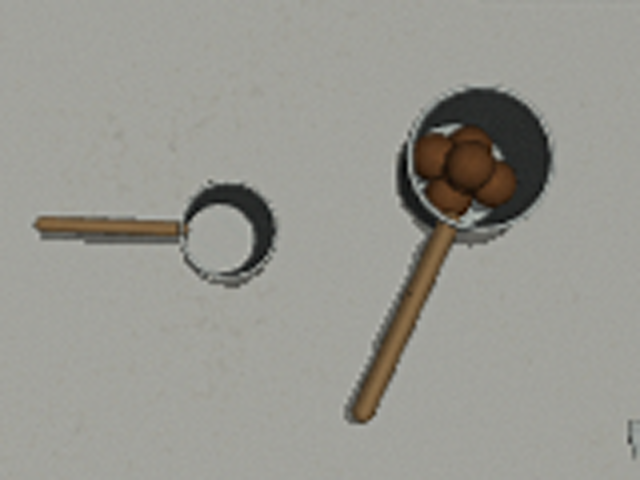

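The crop shows five walnuts heaped in the middle cup at (448,190), with its handle running to (420,253). The rim radius is 39.7 mm and the handle height about 68 mm, both matching the description.

```bash
cat >> h.py <<'E'
def rot(p,x):
    p=np.array(p,float)/np.linalg.norm(p);x=np.array(x,float);x-=p*(p@x);x/=np.linalg.norm(x)
    return R.from_matrix(np.c_[x,p,np.cross(x,p)])
def rel(pos,Rt,grasp=True):
    "shift mm/turn from present pose; pos = grasp point if grasp"
    o=get_obs();R0=R.from_rotvec(o["eef_rot"])
    pos=np.array(pos,float)+(0.019*Rt.as_matrix()[:,1] if grasp else 0)
    print("shift",(R0.inv().apply(pos-o["ee_pos"])*1000).round(1).tolist(),"turn",(R0.inv()*Rt).as_rotvec().round(3).tolist(),"tcp",pos.round(3))
def st():
    o=get_obs();Rm=R.from_rotvec(o["eef_rot"]).as_matrix()
    print("t",o["clock"],"q",o["q"].round(3).tolist(),"tcp",o["ee_pos"].round(4).tolist(),"grasp",(o["ee_pos"]-.019*Rm[:,1]).round(4).tolist(),"\n x",Rm[:,0].round(3),"p",Rm[:,1].round(3),"z",Rm[:,2].round(3),"F",o["force"].round(1),"T",o["torque"].round(2),"w",round(o["width"],4))
def scoopR(psi,tilt,side=1):
    "tool x across the handle; tilt: pointing swings towards left (+n) of handle"
    h=np.array([np.cos(psi),np.sin(psi),0]);n=np.array([-h[1],h[0],0]);z=np.array([0,0,1.])
    return rot(-np.cos(tilt)*z+np.sin(tilt)*n, side*(np.cos(tilt)*n+np.sin(tilt)*z))
E
python3 - <<'E'
from h import *
for n in("top","scene"):
    D=np.load(n+"0.npz");P=D["P"];im=D["im"].astype(int);X,Y,Z=P[...,0],P[...,1],P[...,2]
    m=(im[...,2]-im[...,0]>25)&(X>.44)&(X<.552)&(Y<-.2)&(Y>-.27)&(Z>.062)&(Z<.08)
    q=P[m];c=q[:,:2].mean(0);v=np.linalg.svd(q[:,:2]-c)[2][0];v*=np.sign(v[0]);t=(q[:,:2]-c)@v
    e=c+v*t.min();print(n,"psi",np.arctan2(v[1],v[0]),"end",e,"grip",e+.05*v,"cup",e+.145*v,"z",np.percentile(q[:,2],95))
st()
for s in(1,-1): rel((.47,.15,.30),scoopR(-.2,0,s)); rel((.5,-.232,.068+.12),scoopR(-.46,0,s))
E
```

```text
top psi -0.4231212955405399 end [ 0.45416288 -0.21154595] grip [ 0.49975346 -0.23207638] cup [ 0.58637558 -0.27108418] z 0.07724195693996339
scene psi -0.41852756283733017 end [ 0.45481338 -0.21355383] grip [ 0.5004978 -0.2338746] cup [ 0.58729819 -0.27248408] z 0.07737819520804334
t 0.1 q [1.602, 0.385, 0.007, -0.0, -1.194, -0.259] tcp [0.141, 0.6083, 0.2304] grasp [0.141, 0.6084, 0.2494] 
 x [-0.226 -0.974  0.002] p [-0.    -0.002 -1.   ] z [ 0.974 -0.226  0.   ] F [-0.4  0.6 -0.9] T [-0.01  0.02 -0.05] w 0.085
shift [372.3, -49.9, 424.0] turn [-0.003, 3.114, -0.0] tcp [0.47  0.15  0.281]
shift [737.4, 62.9, 539.6] turn [0.003, -2.909, 0.001] tcp [ 0.5   -0.232  0.169]
shift [372.3, -49.9, 424.0] turn [-0.0, -0.028, 0.002] tcp [0.47  0.15  0.281]
shift [737.4, 62.9, 539.6] turn [-0.0, 0.232, 0.002] tcp [ 0.5   -0.232  0.169]
```

Request:
{"method": "jog_arm", "body": {"increments": [[[20,-60,30],[0,0,0],1],[[50,-60,70],[0,0,0],1],[[85,-60,110],[0,0,0],1],[[115,-60,140],[0,0,0],1],[[150,-60,170],[0,0,0],1],[[180,-60,200],[0,0,0],1],[[215,-60,235],[0,0,0],1],[[245,-60,265],[0,0,0],1],[[275,-60,295],[0,0,0],1],[[305,-60,325],[0,0,0],1],[[340,-60,350],[0,0,0],1],[[372,-60,375],[0,0,0],1]]}}

```text
clock: 1.1
ee_pos: [0.399, 0.2067, 0.2908]
eef_rot: [-1.095, 1.374, -1.376]
force: [1.5, 1.0, 0.3]
width: 0.0854
```

```bash
python3 -c "
from h import *
st(); rel((.5,-.233,.24),scoopR(-.421,0,-1))"
```

```text
t 1.1 q [0.842, 0.038, -0.292, 0.001, -1.243, 0.501] tcp [0.399, 0.2067, 0.2908] grasp [0.399, 0.2067, 0.3098] 
 x [-0.226 -0.974  0.002] p [-0.001 -0.002 -1.   ] z [ 0.974 -0.226 -0.   ] F [1.5 1.  0.3] T [ 0.01 -0.13  0.01] w 0.0854
shift [405.4, 70.6, 197.6] turn [-0.0, 0.193, 0.002] tcp [ 0.5   -0.233  0.221]
```

Request:
{"method": "jog_arm", "body": {"increments": [[[34,6,16],[0,0,0],1],[[68,12,33],[0,0,0],1],[[101,18,49],[0,0.05,0],1],[[135,24,66],[0,0.08,0],1],[[169,30,82],[0,0.1,0],1],[[203,35,99],[0,0.12,0],1],[[237,41,115],[0,0.14,0],1],[[270,47,132],[0,0.16,0],1],[[304,53,148],[0,0.18,0],1],[[338,59,165],[0,0.193,0],1],[[372,65,181],[0,0.193,0],1],[[405,71,198],[0,0.193,0],1]]}}

```text
clock: 2.1
ee_pos: [0.5001, -0.2346, 0.22]
eef_rot: [-0.982, 1.512, -1.513]
force: [-0.2, 1.2, 0.5]
width: 0.085
```

```bash
python3 -c "
from h import *
st(); 
for t in (.8,-.8): rel((.5,-.233,.24),scoopR(-.421,t,-1))"
```

```text
t 2.1 q [-0.144, 0.271, -0.19, 0.002, -1.111, 1.293] tcp [0.5001, -0.2346, 0.22] grasp [0.5001, -0.2346, 0.239] 
 x [-0.409 -0.913  0.002] p [-0.001 -0.002 -1.   ] z [ 0.913 -0.409 -0.001] F [-0.2  1.2  0.5] T [ 0.14 -0.08 -0.02] w 0.085
shift [-15.1, -6.8, -0.8] turn [0.001, -0.0, 0.802] tcp [ 0.506 -0.221  0.227]
shift [12.2, -6.8, -0.8] turn [0.001, 0.0, -0.798] tcp [ 0.494 -0.245  0.227]
```

Request:
{"method": "jog_arm", "body": {"increments": [[[-2,-1,0],[0,0,0.12],1],[[-4,-2,0],[0,0,0.24],1],[[-6,-3,0],[0,0,0.36],1],[[-8,-4,0],[0,0,0.48],1],[[-10,-5,0],[0,0,0.6],1],[[-13,-6,0],[0,0,0.72],1],[[-15,-7,0],[0,0,0.8],1]]}}

```text
clock: 2.68
ee_pos: [0.5061, -0.2221, 0.2266]
eef_rot: [-0.282, 1.626, -0.924]
force: [-1.4, 0.3, -0.2]
width: 0.0852
```

```bash
python3 -c "
from h import *
st(); 
for t in (.8,-.8): rel((.5,-.233,.24),scoopR(-.421,t,-1))"
```

```text
t 2.6833 q [-0.594, 0.4, 0.062, -0.795, -1.456, 1.93] tcp [0.5061, -0.2221, 0.2266] grasp [0.5005, -0.2346, 0.2398] 
 x [-0.286 -0.632 -0.72 ] p [ 0.295  0.657 -0.694] z [ 0.912 -0.411 -0.001] F [-1.4  0.3 -0.2] T [-1.38  0.65  0.07] w 0.0852
shift [-1.0, 0.7, -1.1] turn [-0.001, -0.002, -0.004] tcp [ 0.506 -0.221  0.227]
shift [18.0, -18.9, -1.0] turn [0.001, -0.003, -1.604] tcp [ 0.494 -0.245  0.227]
```

```bash
python3 -c "
from h import *
Q=scoopR(-.421,.8,-1);p=Q.as_matrix()[:,1]
g=np.array((.5,-.233,.069))
for d in (.06,.0): rel(g-d*p,Q)"
```

```text
shift [121.9, 59.4, -0.9] turn [-0.001, -0.002, -0.004] tcp [ 0.488 -0.26   0.098]
shift [122.2, 119.4, -0.9] turn [-0.001, -0.002, -0.004] tcp [ 0.506 -0.221  0.056]
```

Request:
{"method": "jog_arm", "body": {"increments": [[[30,15,0],[0,0,0],1],[[60,30,0],[0,0,0],1],[[90,45,0],[0,0,0],1],[[122,59,-1],[0,0,0],1],[[122,59,-1],[0,0,0],1],[[122,79,-1],[0,0,0],1],[[122,99,-1],[0,0,0],1],[[122,112,-1],[0,0,0],1],[[122,119,-1],[0,0,0],1],[[122,119,-1],[0,0,0],1],[[122,119,-1],[0,0,0],1]]}}

```text
clock: 3.6
ee_pos: [0.5058, -0.2208, 0.0569]
eef_rot: [-0.283, 1.624, -0.924]
force: [-0.5, 0.0, 0.4]
width: 0.0855
```

```bash
python3 -c "
from h import *
st(); rel((.5,-.233,.069),scoopR(-.421,.8,-1))
im,d,P=snap('scene'); cv2.imwrite('pics/g1.png',cv2.resize(im[220:400,140:380],None,fx=3,fy=3))"
```

```text
t 3.6 q [-0.603, 0.617, -0.06, -0.85, -1.23, 2.192] tcp [0.5058, -0.2208, 0.0569] grasp [0.5002, -0.2333, 0.07] 
 x [-0.284 -0.634 -0.72 ] p [ 0.295  0.656 -0.694] z [ 0.912 -0.41   0.   ] F [-0.5  0.   0.4] T [-1.28  0.55 -0.04] w 0.0855
shift [0.7, 0.8, -0.3] turn [-0.001, -0.001, -0.003] tcp [ 0.506 -0.221  0.056]
```

View pics/g1.png

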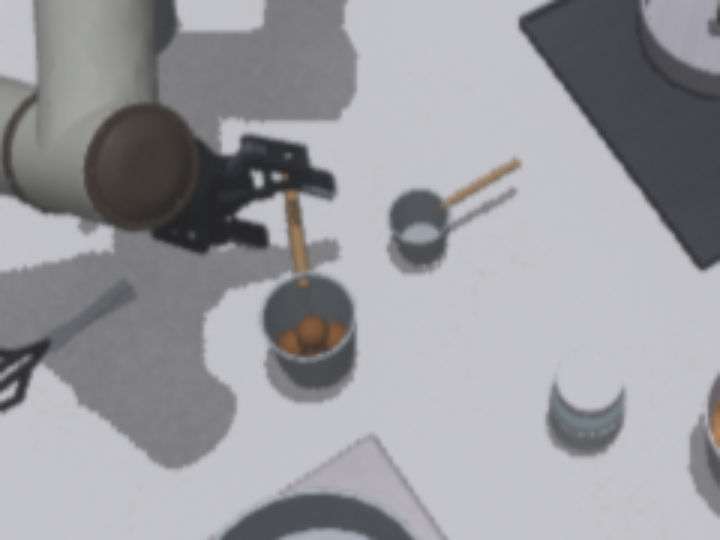

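The handle lies between the open fingers, at crop pixel (293,200). I'll close on it.

Request:
{"method": "jog_arm", "body": {"increments": [[[0,0,0],[0,0,0],0.5],[[0,0,0],[0,0,0],0.3],[[0,0,0],[0,0,0],0.15],[[0,0,0],[0,0,0],0.05],[[0,0,0],[0,0,0],0],[[0,0,0],[0,0,0],0],[[0,0,0],[0,0,0],0],[[0,0,0],[0,0,0],0],[[0,0,0],[0,0,0],0],[[0,0,0],[0,0,0],0]], "force": 90}}

```text
clock: 4.48
ee_pos: [0.5057, -0.2212, 0.0569]
eef_rot: [-0.283, 1.624, -0.925]
force: [-0.2, -0.4, -0.4]
width: 0.0091
```

```bash
python3 -c "
from h import *
st()"
```

```text
t 4.4833 q [-0.604, 0.617, -0.06, -0.849, -1.23, 2.192] tcp [0.5057, -0.2212, 0.0569] grasp [0.5001, -0.2337, 0.0701] 
 x [-0.285 -0.634 -0.719] p [ 0.296  0.656 -0.695] z [ 0.912 -0.411  0.001] F [-0.2 -0.4 -0.4] T [-1.52  0.78 -0.05] w 0.0091
```

Request:
{"method": "jog_arm", "body": {"increments": [[[0,0,0],[0,0,0],0],[[0,0,0],[0,0,0],0],[[-4,-4,0],[0,0,0],0],[[-7,-7,0],[0,0,0],0],[[-14,-14,0],[0,0,0],0],[[-21,-21,0],[0,0,0],0],[[-28,-28,0],[0,0,0],0],[[-28,-28,0],[0,0,0],0]]}}

```text
clock: 5.15
ee_pos: [0.5065, -0.2227, 0.0995]
eef_rot: [-0.283, 1.618, -0.928]
force: [1.1, -0.3, -0.6]
width: 0.0091
```

```bash
python3 -c "
from h import *
st()
im,d,P=snap('scene'); cv2.imwrite('pics/g2.png',cv2.resize(im[220:400,140:380],None,fx=3,fy=3))"
```

```text
t 5.15 q [-0.602, 0.554, -0.041, -0.831, -1.279, 2.131] tcp [0.5065, -0.2227, 0.0995] grasp [0.5008, -0.2351, 0.1128] 
 x [-0.281 -0.636 -0.718] p [ 0.298  0.654 -0.696] z [ 0.912 -0.41   0.006] F [ 1.1 -0.3 -0.6] T [-1.53  0.79 -0.03] w 0.0091
```

View pics/g2.png

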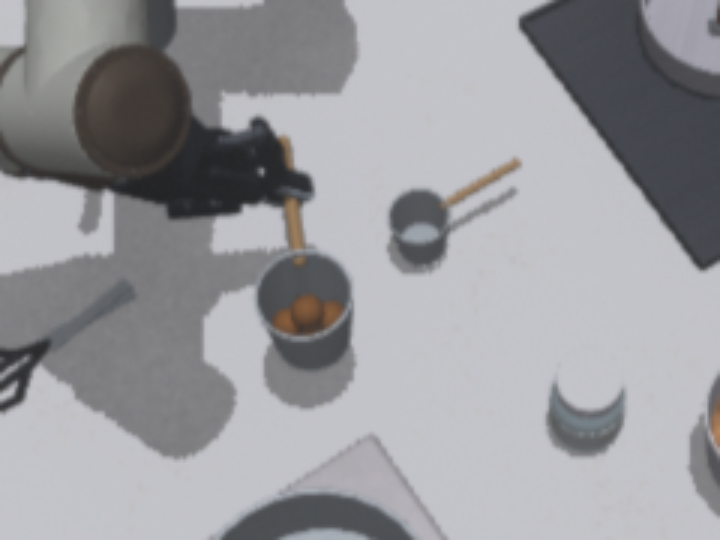

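The scoop is lifted and hangs level, with the walnuts still in it at crop pixel (307,312). Next I'll transport it.

```bash
python3 -c "
from h import *
rel((.5,-.2,.19),scoopR(-.421,.8,-1))
rel((.4607,.1219,.185),scoopR(.35,.8,-1))"
```

```text
shift [-78.3, -31.9, -14.5] turn [-0.005, 0.002, -0.002] tcp [ 0.506 -0.188  0.177]
shift [-265.4, 167.7, -191.9] turn [-0.558, -0.535, -0.0] tcp [0.456 0.135 0.172]
```

Request:
{"method": "jog_arm", "body": {"increments": [[[-12,-5,-2],[0,0,0],0],[[-32,-13,-5],[0,0,0],0],[[-55,-22,-10],[0,0,0],0],[[-78,-28,-16],[-0.01,-0.01,0],0],[[-92,-15,-28],[-0.04,-0.04,0],0],[[-105,0,-41],[-0.09,-0.085,0],0],[[-120,15,-55],[-0.15,-0.145,0],0],[[-135,31,-69],[-0.21,-0.2,0],0],[[-150,47,-83],[-0.27,-0.26,0],0],[[-165,63,-97],[-0.33,-0.315,0],0],[[-180,79,-111],[-0.39,-0.37,0],0],[[-195,95,-125],[-0.44,-0.42,0],0]]}}

```text
clock: 6.2
ee_pos: [0.4751, 0.0164, 0.1724]
eef_rot: [-0.733, 1.41, -0.455]
force: [-0.3, 0.1, -0.7]
width: 0.009
```

```bash
python3 -c "
from h import *
st()
rel((.4607,.1219,.175),scoopR(.35,.8,-1))"
```

```text
t 6.2 q [-0.146, 0.404, -0.102, -0.753, -1.439, 2.157] tcp [0.4751, 0.0164, 0.1724] grasp [0.4777, 0.003, 0.1856] 
 x [ 0.131 -0.684 -0.718] p [-0.135  0.705 -0.696] z [ 0.982  0.188 -0.   ] F [-0.3  0.1 -0.7] T [-1.75 -0.23 -0.05] w 0.009
shift [-75.8, 93.4, 3.5] turn [-0.115, -0.112, -0.001] tcp [0.456 0.135 0.162]
```

Request:
{"method": "jog_arm", "body": {"increments": [[[-15,19,0],[-0.03,-0.03,0],0],[[-32,40,1],[-0.06,-0.06,0],0],[[-49,61,2],[-0.09,-0.09,0],0],[[-64,80,3],[-0.115,-0.112,0],0],[[-73,90,3],[-0.115,-0.112,0],0],[[-76,93,3],[-0.115,-0.112,0],0],[[-76,93,3],[-0.115,-0.112,0],0],[[-76,93,3],[-0.115,-0.112,0],0]]}}

```text
clock: 6.87
ee_pos: [0.4556, 0.1338, 0.1625]
eef_rot: [-0.84, 1.338, -0.331]
force: [-0.1, 0.1, -1.3]
width: 0.0094
```

```bash
python3 -c "
from h import *
st()
for t,z in((.4,.165),(0,.155),(-.4,.135),(-.7,.125),(-1.,.12),(-1.3,.12)): rel((.4607,.1219,z),scoopR(.35,t,-1))
im,d,P=snap('top'); cv2.imwrite('pics/t1.png',cv2.resize(im[100:320,110:430],None,fx=2.4,fy=2.4))"
```

```text
t 6.8667 q [0.088, 0.392, -0.145, -0.785, -1.372, 2.132] tcp [0.4556, 0.1338, 0.1625] grasp [0.4602, 0.121, 0.1757] 
 x [ 0.239 -0.655 -0.717] p [-0.245  0.674 -0.697] z [0.94  0.342 0.   ] F [-0.1  0.1 -1.3] T [-1.74 -0.46 -0.02] w 0.0094
shift [14.6, 6.5, 0.7] turn [-0.001, -0.0, -0.4] tcp [0.458 0.129 0.147]
shift [28.0, 9.2, 0.7] turn [-0.001, -0.0, -0.8] tcp [0.461 0.122 0.136]
shift [46.4, 16.8, 0.7] turn [-0.001, -0.001, -1.2] tcp [0.463 0.115 0.117]
shift [54.9, 18.2, 0.7] turn [-0.001, -0.001, -1.5] tcp [0.465 0.11  0.11 ]
shift [58.0, 16.0, 0.7] turn [-0.0, -0.001, -1.8] tcp [0.466 0.107 0.11 ]
shift [55.9, 10.8, 0.8] turn [-0.0, -0.001, -2.1] tcp [0.467 0.105 0.115]
```

View pics/t1.png

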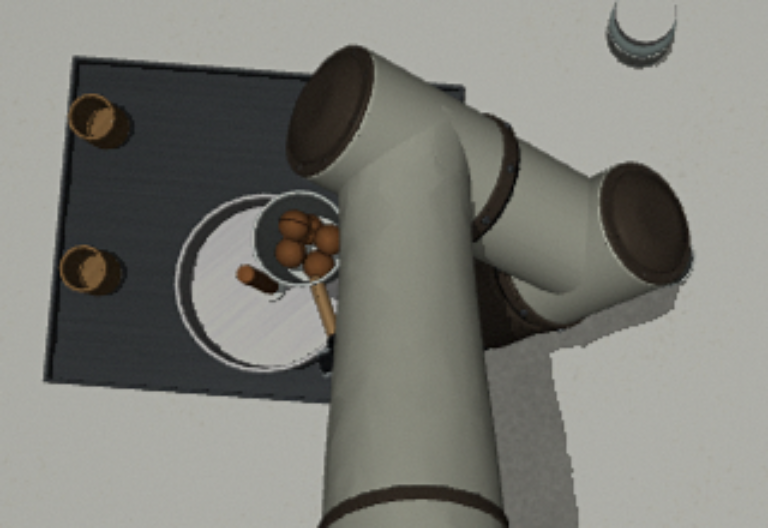

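The top view shows the cup over the right half of the caddy at crop pixel (298,235), clear of the post at (245,272). All five walnuts are in it. I'll pour now.

Request:
{"method": "jog_arm", "body": {"increments": [[[4,2,1],[0,0,-0.1],0],[[7,3,1],[0,0,-0.2],0],[[11,5,1],[0,0,-0.3],0],[[15,6,1],[0,0,-0.4],0],[[18,7,1],[0,0,-0.5],0],[[21,8,1],[0,0,-0.6],0],[[25,8,1],[0,0,-0.7],0],[[28,9,1],[0,0,-0.8],0],[[32,11,1],[0,0,-0.9],0],[[37,13,1],[0,0,-1.0],0],[[42,15,1],[0,0,-1.08],0],[[46,17,1],[0,0,-1.15],0]]}}

```text
clock: 7.92
ee_pos: [0.4635, 0.1144, 0.1177]
eef_rot: [-1.551, 0.72, -1.214]
force: [0.7, -0.4, -0.9]
width: 0.0094
```

```bash
python3 -c "
from h import *
st()
for t,z in((-.7,.122),(-1.,.118),(-1.3,.118),(-1.45,.118)): rel((.4607,.1219,z),scoopR(.35,t,-1))"
```

```text
t 7.9167 q [0.764, 0.281, -0.682, 0.454, -0.808, 0.805] tcp [0.4635, 0.1144, 0.1177] grasp [0.4612, 0.1205, 0.1355] 
 x [ 0.32  -0.882  0.347] p [ 0.119 -0.326 -0.938] z [0.94  0.341 0.001] F [ 0.7 -0.4 -0.9] T [ 0.67  0.49 -0.01] w 0.0094
shift [0.4, 11.0, -0.0] turn [0.0, -0.002, -0.346] tcp [0.465 0.11  0.107]
shift [4.0, 12.1, 0.0] turn [0.001, -0.002, -0.646] tcp [0.466 0.107 0.108]
shift [8.0, 8.0, 0.0] turn [0.001, -0.002, -0.946] tcp [0.467 0.105 0.113]
shift [9.5, 5.6, 0.0] turn [0.001, -0.002, -1.096] tcp [0.467 0.104 0.116]
```

Request:
{"method": "jog_arm", "body": {"increments": [[[0,4,0],[0,0,-0.1],0],[[0,7,0],[0,0,-0.2],0],[[0,10,0],[0,0,-0.3],0],[[1,11,0],[0,0,-0.4],0],[[2,12,0],[0,0,-0.5],0],[[3,12,0],[0,0,-0.58],0],[[4,12,0],[0,0,-0.66],0],[[5,11,0],[0,0,-0.74],0],[[6,10,0],[0,0,-0.82],0],[[7,9,0],[0,0,-0.9],0],[[8,8,0],[0,0,-0.95],0],[[8,8,0],[0,0,-0.95],0]]}}

```text
clock: 8.92
ee_pos: [0.4675, 0.1044, 0.1114]
eef_rot: [-1.963, -0.08, -1.87]
force: [1.1, -0.7, -1.7]
width: 0.0093
```

```bash
python3 -c "
from h import *
st()
im,d,P=snap('scene'); cv2.imwrite('pics/p1.png',cv2.resize(im[130:330,280:520],None,fx=3,fy=3))
rel((.4607,.1219,.125),scoopR(.35,-1.5,-1))"
```

```text
t 8.9167 q [0.975, 0.681, -0.807, 0.926, -1.354, 0.07] tcp [0.4675, 0.1044, 0.1114] grasp [0.4613, 0.1217, 0.1164] 
 x [ 0.091 -0.246  0.965] p [ 0.328 -0.908 -0.262] z [ 0.94   0.34  -0.002] F [ 1.1 -0.7 -1.7] T [ 2.05  0.82 -0.01] w 0.0093
shift [11.3, -3.0, -0.3] turn [0.004, -0.0, -0.197] tcp [0.467 0.104 0.124]
```

View pics/p1.png

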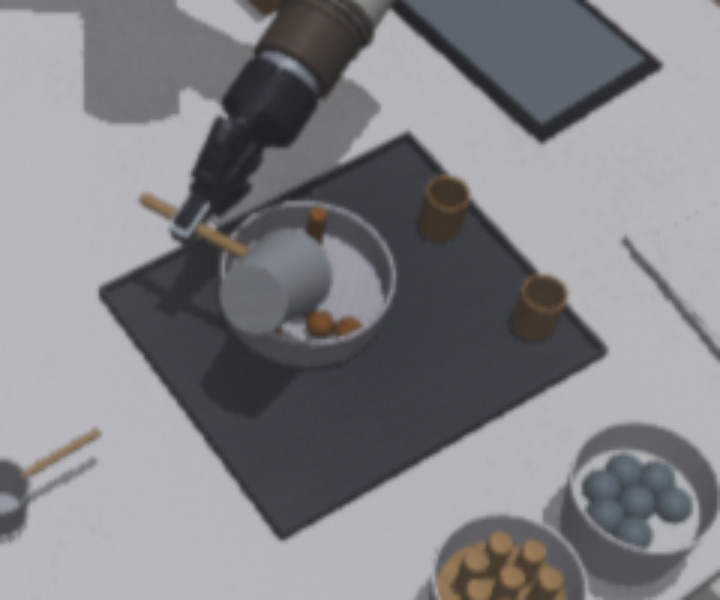

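The scene view shows the cup tipped over the caddy, with walnuts at crop pixels (320,323) and (348,328) and part of one at (277,328). I'll tip further and raise.

Request:
{"method": "jog_arm", "body": {"increments": [[[6,0,0],[0,0,-0.1],0],[[14,-3,0],[0,0,-0.2],0],[[18,-3,0],[0,0,-0.26],0],[[22,-4,0],[0,0,-0.26],0],[[22,-4,0],[0,0,-0.26],0],[[22,-4,0],[0,0,-0.26],0],[[36,-4,0],[0,0,-0.26],0],[[56,-4,0],[0,0,-0.26],0],[[76,-4,0],[0,0,-0.26],0],[[86,-4,0],[0,0,-0.26],0],[[86,-4,0],[0,0,-0.26],0]]}}

```text
clock: 9.88
ee_pos: [0.4738, 0.0858, 0.1979]
eef_rot: [-2.027, -0.342, -2.031]
force: [-0.8, 0.6, -1.3]
width: 0.0087
```

```bash
cat >> h.py <<'E'
def nuts():
    for n in("scene","top"):
        im,d,P=snap(n);hsv=cv2.cvtColor(im,cv2.COLOR_BGR2HSV)
        m=((im[...,2].astype(int)-im[...,0]>35)&(abs(P[...,0]-.53)<.2)&(abs(P[...,1]-.21)<.14)&(P[...,2]<.25)).astype(np.uint8)
        k,l,s,c=cv2.connectedComponentsWithStats(m)
        print(n,[(c[i].round().tolist(),int(s[i,4]),P[l==i].mean(0).round(3).tolist()) for i in range(1,k) if s[i,4]>12])
E
python3 -c "
from h import *
st();nuts()
im,d,P=snap('scene'); cv2.imwrite('pics/p2.png',cv2.resize(im[130:330,280:520],None,fx=3,fy=3))
rel((.45,.02,.2),scoopR(.1,0,-1))"
```

```text
t 9.8833 q [0.95, 0.655, -0.822, 0.967, -1.613, 0.074] tcp [0.4738, 0.0858, 0.1979] grasp [0.4674, 0.1037, 0.1981] 
 x [ 0.    -0.012  1.   ] p [ 0.338 -0.941 -0.011] z [0.941 0.338 0.004] F [-0.8  0.6 -1.3] T [ 2.15  0.85 -0.05] w 0.0087
scene [([328.0, 183.0], 35, [0.439, 0.089, 0.202]), ([350.0, 194.0], 51, [0.499, 0.11, 0.204]), ([361.0, 229.0], 36, [0.513, 0.152, 0.031]), ([374.0, 235.0], 68, [0.549, 0.167, 0.031]), ([386.0, 238.0], 45, [0.576, 0.189, 0.031]), ([395.0, 238.0], 28, [0.59, 0.208, 0.031])]
top [([156.0, 148.0], 14, [0.675, 0.347, 0.055]), ([220.0, 190.0], 66, [0.59, 0.213, 0.032]), ([212.0, 214.0], 42, [0.529, 0.21, 0.134]), ([234.0, 213.0], 13, [0.541, 0.183, 0.031]), ([252.0, 226.0], 247, [0.506, 0.129, 0.139]), ([267.0, 259.0], 115, [0.44, 0.092, 0.202])]
shift [-14.2, 54.7, -45.1] turn [-0.192, 0.194, 1.553] tcp [0.45  0.02  0.181]
```

View pics/p2.png

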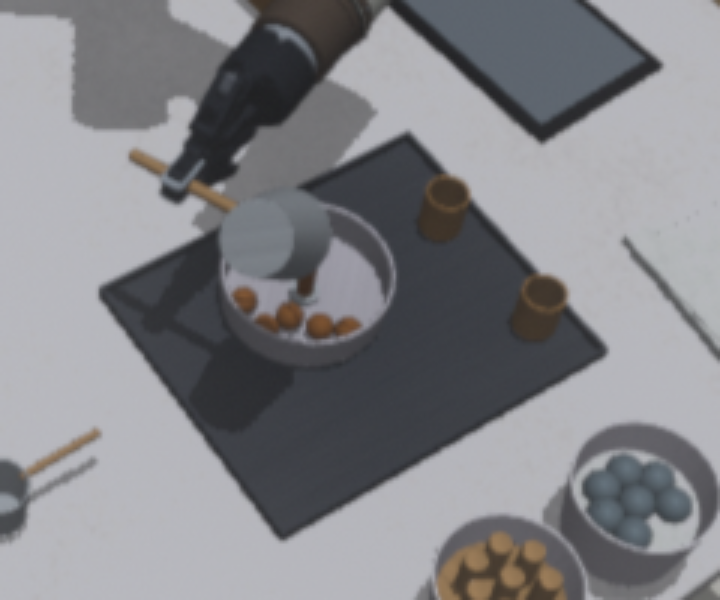

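All five walnuts are visible in the caddy, at crop pixels (245,298), (267,322), (289,315), (320,325) and (348,326). Now I'll return the scoop.

Request:
{"method": "jog_arm", "body": {"increments": [[[2,5,0],[0,0,0.1],0],[[4,15,0],[0,0,0.22],0],[[6,28,0],[0,0,0.34],0],[[8,42,0],[0,0,0.46],0],[[10,56,0],[0,0,0.58],0],[[10,70,0],[0,0,0.7],0],[[10,84,0],[0,0,0.82],0],[[10,98,0],[0,0,0.94],0],[[10,112,0],[0,0,1.06],0],[[10,126,0],[0,0,1.18],0],[[10,140,0],[0,0,1.3],0],[[10,150,0],[0,0,1.4],0]]}}

```text
clock: 11.03
ee_pos: [0.5244, -0.0544, 0.2038]
eef_rot: [-1.444, 0.853, -1.067]
force: [1.0, -1.2, -0.9]
width: 0.0086
```

```bash
python3 -c "
from h import *
st()
rel((.5,-.2,.17),scoopR(-.421,.8,-1))"
```

```text
t 11.0333 q [0.292, 0.214, -0.39, 0.189, -0.967, 1.519] tcp [0.5244, -0.0544, 0.2038] grasp [0.5234, -0.0516, 0.2226] 
 x [ 0.337 -0.929  0.155] p [ 0.052 -0.146 -0.988] z [ 0.94   0.341 -0.   ] F [ 1.  -1.2 -0.9] T [ 0.17  0.29 -0.02] w 0.0086
shift [110.1, 65.0, -63.0] turn [0.253, 0.756, 0.907] tcp [ 0.506 -0.188  0.157]
```

Request:
{"method": "jog_arm", "body": {"increments": [[[6,0,-3],[0.02,0.05,0.06],0],[[15,3,-8],[0.04,0.11,0.13],0],[[25,8,-14],[0.065,0.18,0.22],0],[[36,14,-20],[0.09,0.25,0.3],0],[[47,21,-26],[0.11,0.32,0.39],0],[[58,28,-32],[0.135,0.39,0.47],0],[[69,36,-38],[0.16,0.46,0.56],0],[[80,44,-45],[0.18,0.53,0.64],0],[[90,52,-51],[0.205,0.6,0.73],0],[[100,58,-57],[0.225,0.67,0.81],0],[[108,63,-62],[0.245,0.73,0.88],0],[[110,65,-63],[0.253,0.756,0.907],0]]}}

```text
clock: 12.03
ee_pos: [0.5041, -0.1896, 0.1533]
eef_rot: [-0.281, 1.634, -0.925]
force: [0.1, -0.1, -1.2]
width: 0.0093
```

```bash
python3 -c "
from h import *
st()
rel((.5,-.233,.10),scoopR(-.421,.8,-1))
im,d,P=snap('scene'); cv2.imwrite('pics/r1.png',cv2.resize(im[220:400,140:380],None,fx=3,fy=3))
X,Y,Z=P[...,0],P[...,1],P[...,2];b=(X>.5)&(X<.7)&(Y<-.15)&(Y>-.33)&(Z>.05)
w=(im[...,2].astype(int)-im[...,0]>25)
q=P[b&w];print('handle z front/back',[(a,q[(abs(q[:,0]-a)<.008),2].max().round(4)) for a in (.53,.545) if (abs(q[:,0]-a)<.008).any()])
q=P[b&~w];t=q[:,2].max();print(t)
top=q[q[:,2]>t-.03]
for ang in range(0,360,45):
  c=np.array((.587,-.24));v=np.array((np.cos(np.radians(ang)),np.sin(np.radians(ang))))
  s=q[((q[:,:2]-c)@v>.033)];print(ang,s[:,2].max().round(4) if len(s) else None,end='; ')
"
```

```text
t 12.0333 q [-0.555, 0.452, -0.058, -0.829, -1.313, 2.024] tcp [0.5041, -0.1896, 0.1533] grasp [0.4986, -0.202, 0.1665] 
 x [-0.293 -0.63  -0.719] p [ 0.293  0.657 -0.694] z [ 0.91  -0.414 -0.008] F [ 0.1 -0.1 -1.2] T [-1.49  0.78 -0.01] w 0.0093
shift [67.0, 26.2, 14.7] turn [0.001, -0.01, -0.003] tcp [ 0.506 -0.221  0.087]
handle z front/back [(0.53, np.float64(0.1749)), (0.545, np.float64(0.1749))]
0.5327207390897072
0 0.1787; 45 0.18; 90 0.2427; 135 0.5152; 180 0.5327; 225 0.5327; 270 0.5327; 315 0.5286;
```

View pics/r1.png

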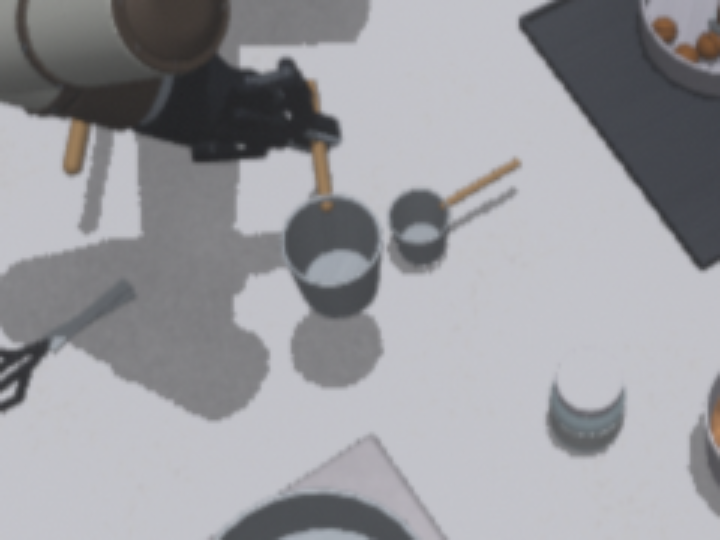

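The scoop is empty and hangs upright at crop pixel (330,250). I'll lower it at its old spot.

Request:
{"method": "jog_arm", "body": {"increments": [[[12,4,4],[0,0,0],0],[[30,12,8],[0,-0.01,0],0],[[48,20,12],[0,-0.01,0],0],[[64,28,15],[0,-0.01,0],0],[[76,36,15],[0,-0.01,0],0],[[84,42,15],[0,-0.01,0],0],[[86,44,15],[0,-0.01,0],0],[[86,44,15],[0,-0.01,0],0],[[86,44,15],[0,-0.01,0],0]]}}

```text
clock: 12.83
ee_pos: [0.5055, -0.2204, 0.061]
eef_rot: [-0.286, 1.624, -0.922]
force: [0.2, -0.2, -0.1]
width: 0.0089
```

```bash
python3 -c "
from h import *
st()
rel((.5,-.233,.07),scoopR(-.421,.8,-1))"
```

```text
t 12.8333 q [-0.602, 0.611, -0.059, -0.846, -1.236, 2.186] tcp [0.5055, -0.2204, 0.061] grasp [0.4999, -0.2329, 0.0742] 
 x [-0.283 -0.634 -0.719] p [ 0.292  0.657 -0.695] z [ 0.913 -0.407 -0.001] F [ 0.2 -0.2 -0.1] T [-1.46  0.72  0.01] w 0.0089
shift [3.1, 2.9, 0.1] turn [0.002, 0.001, -0.003] tcp [ 0.506 -0.221  0.057]
```

Request:
{"method": "jog_arm", "body": {"increments": [[[1,1,0],[0,0,0],0],[[2,2,0],[0,0,0],0],[[2.5,2.5,0],[0,0,0],0],[[3,3,0],[0,0,0],0],[[3,3,0],[0,0,0],0],[[3,3,0],[0,0,0],0]]}}

```text
clock: 13.33
ee_pos: [0.5055, -0.2203, 0.0571]
eef_rot: [-0.286, 1.624, -0.922]
force: [1.1, -0.2, 0.6]
width: 0.0093
```

```bash
python3 -c "
from h import *
st()
im,d,P=snap('scene')
X,Y,Z=P[...,0],P[...,1],P[...,2]
w=(im[...,2].astype(int)-im[...,0]>25)
b=w&(X>.45)&(X<.56)&(Y<-.19)&(Y>-.28)&(Z>.05)&(Z<.09);q=P[b];print('handle',[(a,q[abs(q[:,0]-a)<.006,2].max().round(4)) for a in (.46,.53,.545) if (abs(q[:,0]-a)<.006).any()])"
```

```text
t 13.3333 q [-0.602, 0.617, -0.06, -0.848, -1.232, 2.192] tcp [0.5055, -0.2203, 0.0571] grasp [0.5, -0.2328, 0.0703] 
 x [-0.283 -0.634 -0.719] p [ 0.293  0.657 -0.695] z [ 0.913 -0.407 -0.   ] F [ 1.1 -0.2  0.6] T [-1.13  0.53  0.16] w 0.0093
handle [(0.46, np.float64(0.0756)), (0.53, np.float64(0.0807)), (0.545, np.float64(0.0752))]
```

Request:
{"method": "jog_arm", "body": {"increments": [[[0.4,0.4,0],[0,0,0],0],[[0.7,0.7,0],[0,0,0],0],[[0.7,0.7,0],[0,0,0],0]]}}

```text
clock: 13.63
ee_pos: [0.5054, -0.22, 0.0565]
eef_rot: [-0.286, 1.624, -0.921]
force: [-2.6, 1.1, 4.3]
width: 0.0089
```

```bash
python3 -c "
from h import *
st()"
```

```text
t 13.6333 q [-0.602, 0.618, -0.06, -0.849, -1.232, 2.194] tcp [0.5054, -0.22, 0.0565] grasp [0.4999, -0.2325, 0.0697] 
 x [-0.282 -0.634 -0.72 ] p [ 0.292  0.658 -0.694] z [ 0.914 -0.406 -0.   ] F [-2.6  1.1  4.3] T [-0.64  0.52  0.37] w 0.0089
```

Request:
{"method": "jog_arm", "body": {"increments": [[[0,0,0],[0,0,0],0.15],[[0,0,0],[0,0,0],0.3],[[0,0,0],[0,0,0],0.6],[[0,0,0],[0,0,0],0.9],[[0,0,0],[0,0,0],0.9],[[0,-10,0],[0,0,0],0.9],[[0,-30,0],[0,0,0],0.9],[[0,-60,0],[0,0,0],0.9],[[0,-85,0],[0,0,0],0.9],[[-15,-110,0],[0,0,0],0.9],[[-40,-130,0],[0,0,0],0.9],[[-60,-140,0],[0,0,0],0.9]]}}

```text
clock: 14.63
ee_pos: [0.4811, -0.2764, 0.1998]
eef_rot: [-0.286, 1.621, -0.925]
force: [-0.3, -0.3, -0.1]
width: 0.0768
```

```bash
python3 -c "
from h import *
st()
rel((.48,-.1,.26),rot((0,0,-1),(-.2,-.98,0)))
im,d,P=snap('scene'); cv2.imwrite('pics/r2.png',cv2.resize(im[180:380,140:420],None,fx=2.8,fy=2.8))"
```

```text
t 14.6333 q [-0.687, 0.463, 0.084, -0.769, -1.488, 2.025] tcp [0.4811, -0.2764, 0.1998] grasp [0.4755, -0.2888, 0.213] 
 x [-0.282 -0.636 -0.718] p [ 0.295  0.655 -0.696] z [ 0.913 -0.408  0.003] F [-0.3 -0.3 -0.1] T [-1.34  0.57 -0.04] w 0.0768
shift [-141.4, 86.5, -72.9] turn [-0.09, -0.206, -0.798] tcp [ 0.48  -0.1    0.241]
```

View pics/r2.png

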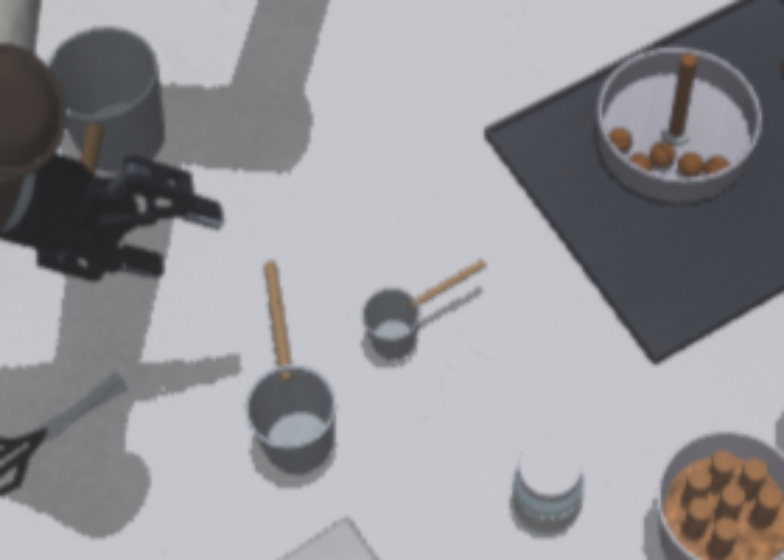

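The scoop stands upright and empty at crop pixel (292,415), and the five walnuts are in the caddy at (620..715,140..165). Now the caddy.

Request:
{"method": "jog_arm", "body": {"increments": [[[-14,-10,-4],[0,0,-0.05],0.9],[[-35,-5,-12],[-0.01,-0.03,-0.15],0.9],[[-52,8,-20],[-0.02,-0.05,-0.25],0.9],[[-68,20,-28],[-0.03,-0.08,-0.35],0.9],[[-82,32,-36],[-0.04,-0.1,-0.45],0.9],[[-97,46,-44],[-0.05,-0.13,-0.55],0.9],[[-112,60,-54],[-0.07,-0.16,-0.65],0.9],[[-127,72,-63],[-0.08,-0.19,-0.75],0.9],[[-141,86,-73],[-0.09,-0.206,-0.8],0.9],[[-141,86,-73],[-0.09,-0.206,-0.8],0.9]]}}

```text
clock: 15.52
ee_pos: [0.4806, -0.0959, 0.245]
eef_rot: [-1.113, 1.34, -1.358]
force: [-0.3, -0.5, 0.2]
width: 0.0769
```

```bash
python3 - <<'E'
from h import *
st();nuts()
im,d,P=snap("top");X,Y,Z=P[...,0],P[...,1],P[...,2]
q=P[(abs(X-.53)<.04)&(abs(Y-.21)<.04)&(Z>.129)&(Z<.14)];print("post",len(q),np.median(q,0),q.min(0),q.max(0))
# centre of post-top from wood pixel blob ray cast at z=.134
for n in("top","scene"):
    im,d,P=snap(n);m=(abs(P[...,0]-.53)<.03)&(abs(P[...,1]-.21)<.03)&(P[...,2]>.08)&(P[...,2]<.15);q=P[m];print(n,q[:,:2].mean(0),q.min(0),q.max(0))
rel((.53,.209,.24),rot((0,0,-1),(-.2,-.98,0)))
E
```

```text
t 15.5167 q [0.141, 0.139, -0.299, 0.01, -1.128, 1.234] tcp [0.4806, -0.0959, 0.245] grasp [0.4805, -0.0957, 0.264] 
 x [-0.19  -0.982  0.007] p [ 0.006 -0.009 -1.   ] z [ 0.982 -0.19   0.008] F [-0.3 -0.5  0.2] T [-0.    0.11  0.  ] w 0.0769
scene [([386.0, 201.0], 24, [0.53, 0.209, 0.133]), ([361.0, 229.0], 37, [0.513, 0.151, 0.032]), ([374.0, 235.0], 74, [0.549, 0.166, 0.031]), ([386.0, 238.0], 46, [0.575, 0.19, 0.03]), ([395.0, 238.0], 28, [0.59, 0.208, 0.032])]
top [([156.0, 148.0], 15, [0.676, 0.348, 0.053]), ([226.0, 195.0], 180, [0.58, 0.201, 0.031]), ([236.0, 209.0], 67, [0.548, 0.177, 0.032]), ([248.0, 209.0], 37, [0.549, 0.153, 0.032]), ([212.0, 214.0], 43, [0.529, 0.21, 0.135])]
post 50 [0.5287991  0.21018153 0.13373625] [0.52252159 0.20248226 0.12939969] [0.53709272 0.21880657 0.13961217]
top [0.52921606 0.20900194] [0.52196157 0.2029589  0.08080047] [0.53702116 0.21892056 0.13984177]
scene [0.53228735 0.20657867] [0.52170973 0.2002626  0.08057904] [0.54049613 0.21958618 0.1397061 ]
shift [-313.6, 22.2, -13.9] turn [-0.008, -0.0, 0.005] tcp [0.53  0.209 0.221]
```

Request:
{"method": "jog_arm", "body": {"increments": [[[-20,1,-1],[0,0,0],0.9],[[-50,3,-2],[0,0,0],0.9],[[-85,6,-4],[0,0,0],0.9],[[-120,8,-6],[0,0,0],0.9],[[-155,11,-7],[-0.004,0,0],0.9],[[-190,14,-9],[-0.008,0,0.005],0.9],[[-225,16,-10],[-0.008,0,0.005],0.9],[[-260,18,-11],[-0.008,0,0.005],0.9],[[-290,20,-13],[-0.008,0,0.005],0.9],[[-308,22,-14],[-0.008,0,0.005],0.9],[[-314,22,-14],[-0.008,0,0.005],0.9],[[-314,22,-14],[-0.008,0,0.005],0.9]]}}

```text
clock: 16.77
ee_pos: [0.5305, 0.2093, 0.2206]
eef_rot: [-1.108, 1.357, -1.356]
force: [-0.0, -0.0, -0.1]
width: 0.0767
```

```bash
python3 -c "
from h import *
st()
rel((.53,.209,.116),rot((0,0,-1),(-.2,-.98,0)))"
```

```text
t 16.7667 q [0.659, 0.301, -0.145, -0.001, -1.126, 0.71] tcp [0.5305, 0.2093, 0.2206] grasp [0.5306, 0.2093, 0.2396] 
 x [-0.201 -0.98   0.   ] p [-0.001 -0.    -1.   ] z [ 0.98  -0.201 -0.001] F [-0.  -0.  -0.1] T [-0.04  0.01  0.04] w 0.0767
shift [0.3, 123.6, -0.3] turn [0.001, -0.001, 0.0] tcp [0.53  0.209 0.097]
```

Aligned. I'll descend and then close gently.

Request:
{"method": "jog_arm", "body": {"increments": [[[0,15,0],[0,0,0],0.9],[[0,40,0],[0,0,0],0.9],[[0,65,0],[0,0,0],0.9],[[0,90,0],[0,0,0],0.9],[[0,110,0],[0,0,0],0.9],[[0,120,0],[0,0,0],0.9],[[0,124,0],[0,0,0],0.9],[[0,124,0],[0,0,0],0.7],[[0,124,0],[0,0,0],0.5],[[0,124,0],[0,0,0],0.35],[[0,124,0],[0,0,0],0.28],[[0,124,0],[0,0,0],0.24]], "force": 60}}

```text
clock: 17.77
ee_pos: [0.5308, 0.2096, 0.0977]
eef_rot: [-1.106, 1.357, -1.356]
force: [0.4, 0.1, 0.8]
width: 0.0206
```

Request:
{"method": "jog_arm", "body": {"increments": [[[0,0,0],[0,0,0],0.21],[[0,0,0],[0,0,0],0.19],[[0,0,0],[0,0,0],0.17],[[0,0,0],[0,0,0],0.14],[[0,0,0],[0,0,0],0.1],[[0,0,0],[0,0,0],0.05],[[0,0,0],[0,0,0],0],[[0,0,0],[0,0,0],0],[[0,0,0],[0,0,0],0]], "force": 90}}

```text
clock: 18.52
ee_pos: [0.5308, 0.2095, 0.0984]
eef_rot: [-1.106, 1.356, -1.356]
force: [-3.3, -0.9, 5.8]
width: 0.0139
```

```bash
python3 -c "
from h import *
st();nuts()"
```

```text
t 18.5167 q [0.66, 0.423, -0.302, -0.0, -0.845, 0.71] tcp [0.5308, 0.2095, 0.0984] grasp [0.5308, 0.2094, 0.1174] 
 x [-0.2   -0.98  -0.001] p [ 0.001  0.001 -1.   ] z [ 0.98  -0.2    0.001] F [-3.3 -0.9  5.8] T [-0.45  0.6  -0.  ] w 0.0139
scene [([376.0, 235.0], 16, [0.55, 0.172, 0.031]), ([387.0, 238.0], 35, [0.577, 0.19, 0.029]), ([395.0, 238.0], 28, [0.59, 0.207, 0.032])]
top [([156.0, 149.0], 16, [0.674, 0.347, 0.055]), ([221.0, 190.0], 88, [0.59, 0.21, 0.031]), ([229.0, 197.0], 45, [0.574, 0.193, 0.032]), ([248.0, 212.0], 30, [0.544, 0.151, 0.033]), ([247.0, 229.0], 37, [0.506, 0.153, 0.032])]
```

Request:
{"method": "jog_arm", "body": {"increments": [[[0,-2,0],[0,0,0],0],[[0,-6,0],[0,0,0],0],[[0,-12,0],[0,0,0],0],[[0,-19,0],[0,0,0],0],[[0,-26,0],[0,0,0],0],[[0,-33,0],[0,0,0],0],[[0,-40,0],[0,0,0],0],[[0,-45,0],[0,0,0],0],[[0,-48,0],[0,0,0],0],[[0,-50,0],[0,0,0],0],[[0,-50,0],[0,0,0],0]], "force": 110}}

```text
clock: 19.53
ee_pos: [0.5309, 0.2095, 0.1489]
eef_rot: [-1.105, 1.356, -1.356]
force: [0.5, 0.5, -4.6]
width: 0.0136
```

```bash
cat >> h.py <<'E'
def level():
    for n in("scene","top"):
        im,d,P=snap(n);g=get_obs()["ee_pos"]
        r=np.hypot(P[...,0]-g[0],P[...,1]-g[1]);z=g[2]-.094+.042
        m=(r>.074)&(r<.084)&(abs(P[...,2]-z)<.012);q=P[m]
        for _ in range(5):
            A=np.c_[q[:,:2]-g[:2],np.ones(len(q))];s=np.linalg.lstsq(A,q[:,2],rcond=None)[0];e=q[:,2]-A@s;q=q[abs(e)<max(2*e.std(),.001)]
        print(n,len(q),"slope deg",np.degrees(s[:2]).round(2),"rim z",s[2].round(4),"expect",z.round(4))
E
python3 -c "
from h import *
st();level();nuts()"
```

```text
t 19.5333 q [0.66, 0.365, -0.245, -0.0, -0.959, 0.71] tcp [0.5309, 0.2095, 0.1489] grasp [0.5309, 0.2095, 0.1679] 
 x [-0.2   -0.98  -0.001] p [ 0.001  0.001 -1.   ] z [ 0.98  -0.2    0.001] F [ 0.5  0.5 -4.6] T [0.05 0.01 0.04] w 0.0136
scene 394 slope deg [-0.07 -0.11] rim z 0.0929 expect 0.0964
top 349 slope deg [ 0.09 -0.13] rim z 0.096 expect 0.0961
scene [([377.0, 224.0], 17, [0.55, 0.171, 0.081]), ([389.0, 228.0], 39, [0.577, 0.189, 0.08]), ([397.0, 228.0], 30, [0.59, 0.208, 0.08])]
top [([156.0, 149.0], 18, [0.673, 0.348, 0.055]), ([220.0, 190.0], 143, [0.584, 0.204, 0.081]), ([246.0, 210.0], 27, [0.543, 0.15, 0.082]), ([244.0, 227.0], 39, [0.506, 0.152, 0.082])]
```

Held with a steady -4.6 N and level to about 0.1°. I'll lift the remaining 50 mm.

Request:
{"method": "jog_arm", "body": {"increments": [[[0,-2,0],[0,0,0],0],[[0,-6,0],[0,0,0],0],[[0,-12,0],[0,0,0],0],[[0,-19,0],[0,0,0],0],[[0,-26,0],[0,0,0],0],[[0,-33,0],[0,0,0],0],[[0,-40,0],[0,0,0],0],[[0,-46,0],[0,0,0],0],[[0,-49,0],[0,0,0],0],[[0,-50,0],[0,0,0],0],[[0,-50,0],[0,0,0],0],[[0,-50,0],[0,0,0],0]]}}

```text
clock: 20.73
ee_pos: [0.5303, 0.2091, 0.1976]
eef_rot: [-1.108, 1.357, -1.356]
force: [-0.8, 0.1, -5.2]
width: 0.0135
```

Request:
{"method": "jog_arm", "body": {"increments": [[[0,0,0],[0,0,0],0],[[0,0,0],[0,0,0],0],[[0,0,0],[0,0,0],0],[[0,0,0],[0,0,0],0],[[0,0,0],[0,0,0],0],[[0,0,0],[0,0,0],0]]}}

```text
clock: 21.23
ee_pos: [0.5303, 0.2091, 0.1975]
eef_rot: [-1.108, 1.357, -1.356]
force: [0.2, 0.3, -5.6]
width: 0.0134
```

```bash
python3 -c "
from h import *
st();level();nuts();print(abs(get_obs()['qd']).max())
im,d,P=snap('scene','end.png')"
```

```text
t 21.2333 q [0.66, 0.319, -0.18, -0.001, -1.073, 0.71] tcp [0.5303, 0.2091, 0.1975] grasp [0.5303, 0.2091, 0.2165] 
 x [-0.2  -0.98  0.  ] p [-0.001 -0.    -1.   ] z [ 0.98  -0.2   -0.001] F [ 0.2  0.3 -5.6] T [ 0.03  0.   -0.02] w 0.0134
scene 409 slope deg [-0.04 -0.  ] rim z 0.1422 expect 0.1455
top 370 slope deg [ 0.07 -0.2 ] rim z 0.1452 expect 0.1456
scene [([379.0, 214.0], 18, [0.55, 0.171, 0.131]), ([391.0, 217.0], 39, [0.576, 0.189, 0.129]), ([399.0, 217.0], 31, [0.589, 0.207, 0.13])]
top [([156.0, 149.0], 14, [0.674, 0.347, 0.054]), ([216.0, 187.0], 151, [0.584, 0.204, 0.131]), ([242.0, 207.0], 31, [0.543, 0.151, 0.132]), ([241.0, 226.0], 48, [0.505, 0.152, 0.131])]
0.007841571889951469
```

View pics/end.png

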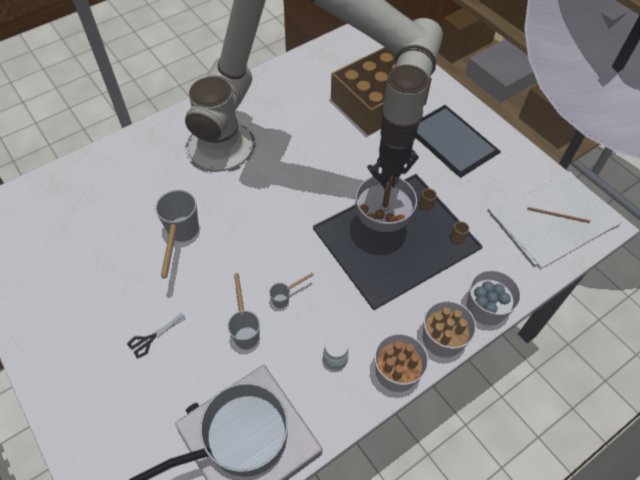

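The final view shows the caddy held in the air at (387,203) with the walnuts in it. The scoop stands at (244,328), and the pots, jar and scissors have not moved.

```bash
python3 -c "
from h import *
print(sign_off())"
```

```text
the job is handed in; nothing more can be done
None
```

The job is done and handed in. I tipped all five walnuts into the caddy, stood the empty scoop upright at its old spot off the tray, and lifted the caddy by its post. It is still held in the air.

**Caddy:** it is about 99 mm above the tray, level to about 0.2° and essentially still, with joint speeds below 0.01 rad/s. The load reads about 5 N. The fingers were last measured 13.4 mm apart on the 16 mm post; the scoop's 12 mm handle read about 9 mm, also under its true size, and neither slipped.

**Walnuts:** I counted all five in the caddy after pouring and again just before gripping the post. In the last pictures the gripper hides some of them, so I did not count five separate ones there.

**Other things on the table:** the pots, jar and scissors look unmoved in the final picture. I judged this by eye and did not re-measure them.

**Disagreement:** the scene camera puts the caddy rim about 3 mm lower than the arm reading, while the top camera agrees within 0.5 mm.

The clock was at about 21 s of the 72 s allowed.

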